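Pin back the belt tensioner of an orbital shaker

TASK

The shaker's platform and belt are off; lock its belt tensioner back so that a new belt can go on. Take the red-handled locking pin from the blue service block, put it through the eye of the yellow tension arm and swing the arm back against its spring by the pin, feeling gently with the pin's tip along the steel quadrant below for the catch hole; let the pin go fully home through arm and hole and leave it holding the arm. Never force the pin against the shaker, never let the arm fly back, and do not disturb the glassware and the bottle around it.

Things in the scene. Friction and masses are not known exactly. Their poses are not given: they have to be found in the camera images.
- shaker: Orbital shaker, platform and belt off, fixed: white body 190 x 260 x 56 mm (x, y, z), front panel on the -x side, flat aluminium deck 56 mm up. Origin: centre of the underside, z up. On the deck, towards +x: a small pulley at (52, 88) mm and a black pulley at (48, -72) mm, up to 93 mm high; nearer the front the tensioner over a grey steel quadrant.
- tension_arm (a joint): Swing of the yellow tension arm, rad: 0 at its rest stop, growing counterclockwise from above to 1.4 at the far stop. A spring always drives it back to 0: at the eye about 4 N starts it, 7 N holds it at 0.96 rad. A grey 36 mm idler wheel hangs under its short arm; the longer arm is the release lever with the eye at its end.
- pivot (a point): Point on the arm's upright pivot axis, 81 mm above the shaker's origin. The quadrant, 16 mm thick, 28 mm wide, top face 72 mm above the shaker's origin, lies under the eye's arc (radius 65 mm about this axis). On that arc it has one 11.6 mm through hole, the catch, whose place is set for each belt and not measured: the arm reads 0.63 to 1.29 rad when the eye is over it.
- eye (a point): Centre of the eye (upright 13 mm through hole) at the end of the release lever, at the arm's top face, 65 mm from the pivot axis. The arm is 6 mm thick there (ring of 28 mm outside); its underside is 3 mm above the quadrant.
- locking_pin: Pin, 64 mm tall, 60 g. Origin: centre of its foot, z up. From the foot: steel shank 10 mm across, 23 mm long, foot chamfered over 2 mm; flange 20 mm across, 4 mm thick; 9 mm neck; red flat grip 30 (x) by 14 mm (y), 36 to 64 mm up. Home: flange on the arm's top, foot 58 mm above the shaker's origin. With the foot on the quadrant's top the flange is 14 mm above the arm, shank through the eye.
- pin_grip (a point): Centre of the pin's red grip, 50 mm above its foot; x along the grip's 30 mm width, y across its 14 mm thickness.
- service_block: Blue plastic service block, fixed, 44 x 100 x 36 mm (feet to 108 mm in y). Origin: centre of its underside. The pin stands upright in a loose 14 mm hole at (0, -28) mm, flange on the block's top, and lifts out straight up. Three small hex keys stand at the other end, up to 60 mm high.
- beaker_1: Glass beaker, 72 mm across, 99 mm tall, bystander standing on the lifted-off platform. Origin: centre of its base.
- flask_250: Conical glass flask, 84 mm across, 187 mm tall, bystander. Origin: centre of its base.
- pe_bottle_1: White plastic bottle with a blue cap, 48 mm across, 83 mm tall, bystander. Origin: centre of its base.
There are look-alikes about, which are no part of the job. Of the things like the locking_pin, leave any that is purple; of the rest the smaller one is meant.

How it is judged (in metres and radians):
At the end, for the whole second after the job is handed in: The pin is fully home: its foot is below 61 mm above the shaker's origin (flange within about 3 mm of the arm's top), within 6 mm of the eye's axis, within 0.2 rad of upright and at rest, and it holds the tension arm at more than 0.55 rad, not creeping back (z of locking_pin in the frame of shaker below 0.061 m and horizontal distance between locking_pin and eye below 0.006 m and angle between locking_pin's own z axis and vertical below 0.2 rad and value of joint tension_arm above 0.55 rad and velocity of joint tension_arm above -0.05 rad/s and linear speed of locking_pin below 0.02 m/s); the robot touches nothing.
It fails at once if The pin is forced: the contact forces between pin and shaker (arm's eye, quadrant, hole walls) add up to more than 60 N (contact force between locking_pin and shaker above 60 N).
It fails at once if The tension arm flies back faster than 4 rad/s (velocity of joint tension_arm below -4 rad/s).
It fails at once if The beaker, flask or bottle is shifted by more than 20 mm (distance of any of beaker_1, flask_250, pe_bottle_1 from where it was at the start of the episode above 0.02 m).
It also fails if it takes over 72 s, if anything falls off the work surface, if the arm or the gripper's body presses on something with over 40 N, if the wrist force passes 120 N, or if a joint passes its speed limit or range.

ROBOT

A 6-joint arm with a two-finger parallel gripper is mounted at the origin on the work surface; the furniture and walls round the work are solid. World frame = base frame: x ahead of the robot, y to its left, z up, the work surface at z = 0. Lengths are in mm, angles in rad, forces in N, time in s.
With the tool pointing down it reaches from about 325 to 875 mm from the base axis. Payload 4.4 kg.
Tool frame: the origin (TCP) lies between the finger pads; the fingertips stand 11 mm ahead of it and the grasp point (between the pads) lies 8 mm behind it; z points along the fingers, y is the line along which they close (so a half turn about z gives the same grasp; the last joint's range is limited). The gripper opens to 85 mm and grips with 20 to 120 N. Pads are 22 mm wide; open, the fingers measure 114 mm over their backs; the gripper's body (76 mm by 85 mm) begins 54 mm behind the grasp point. The pads swing forward as they close: fully open they stand 13 mm farther back than shut.
Start: joints at [-1.476, 0.207, 1.542, -0, 1.393, -0.15], TCP at [139.345, -557.862, 242.282] pointing down, gripper open.
Joint ranges: [-2.73, 2.73], [-0.86, 2.22], [0.23, 2.46], [-1.11, 4.25], [0.08, 2.63], [-2.82, 2.82]. Speed limits (rad/s): [2.79, 2.79, 3.14, 3.14, 3.14, 3.14].

INTERFACE

Orientations are given as [roll, pitch, yaw] about the fixed x, y, z axes, in that order (R = Rz(yaw) Ry(pitch) Rx(roll)).
In Python, from plant import ctrl, optics, job gives the robot as it stands. The module is installed in compiled form; this text tells all that it offers.
- The arm moves only by the shell command python3 -m handwheel 'ROWS' [FORCE]. ROWS is JSON, a list of rows, each an object with "translation": the shift along the world's x, y, z in cm, a list of three; "angular": the turn, a rotation vector about the world's x, y, z in degrees, a list of three; "jaw": the opening in per cent of the stroke, from 0 (shut) to 100 (fully open). In form: [{"translation": [dx, dy, dz], "angular": [rx, ry, rz], "jaw": jaw}, ...]. A call has 1 to 20 rows; each row is the pose to reach, as a shift and turn from the pose commanded when the call began; what a row does not reach only later rows make up. A row lasts 1/8 s, in which the tool goes at most 62.5 mm and 10.7 degrees, less where a joint would pass 70% of its speed; a pose out of reach is approached as far as the arm can. A call with a gripper value outside its range is refused whole. The fingers move at their own pace and stop on an object; FORCE is the grip in N (left out, the last holds). Time passes only in rows, so rows that repeat a pose let the fingers close. It gives the time, the measured TCP pose, the force, the opening and the grip force at its end, in the units of the state.
- ctrl.sense(): the state, without advancing time (a new reading comes with each control period).
- optics.grab_frame(name): name is "scene" or "top" or "wrist"; returns (picture, depth): 480x640x3 uint8, blue, green, red; 480x640 float32, mm along the optical axis (not along the pixel's ray), 0 where there is no reading.
- optics.camera_params(name): a dict with "fov_y" (degrees; the focal length in pixels is half the picture's height over the tangent of half this angle, whatever the lens; pixels are square), "cx", "cy" (the principal point, pixels), "dist" ([k1, k2, p1, p2, k3] as OpenCV has them; the pictures are not rectified), "eye" and "attitude" of the camera in the world. Camera axes: x right, y down, z forward; pixel columns grow to the right and rows downward; lengths in mm; the calibration is good to about 2 mm. A picture is of the moment at which its call begins: read the wrist's pose just before it. camera_params takes no time and is no camera call; for the wrist camera it gives the pose at the moment of the call.
- job.sign_off(): hands the job in; it is judged then, once.
The state is a dict: "time": time; "joints": joint angles; "qvel": joint speeds; "joint_torque": joint torques, N m; "tool_pos": TCP position; "eef_rot": TCP orientation; "contact_force": force on the tool from outside, world axes, zero at the start; "ft_torque": the same for the moment, N m; "grip_width": finger opening in mm; "grip_force": force on a finger pad.
Only numpy, scipy, OpenCV 4.12 (cv2) and the standard library are available. Lean on these libraries where they do the work, as an engineer would, in place of code of your own. Each camera call takes 0.05 s, during which the arm holds its last target. There are 200 camera calls.

## Working session

There is one attempt and no reset: what is moved stays moved. The work goes in short steps, Python scripts to look and compute and a shell command to move; the robot and the scene stay as the last step left them, time stands still between calls to the robot, and variables do not carry over. Pictures are saved under pics/ and viewed, at most 10 in all, crops included, and the job is handed in when it is done.

```bash
mkdir -p pics; cat > h.py <<'E'
import numpy as np, cv2
from scipy.spatial.transform import Rotation as R
from plant import ctrl, optics, job
def cam(n):
    p=optics.camera_params(n); f=240/np.tan(np.radians(p["fov_y"])/2)
    K=np.array([[f,0,p["cx"]],[0,f,p["cy"]],[0,0,1]]); return p,K
def rot(p):
    a=np.array(p["attitude"],float)
    return a if a.shape==(3,3) else R.from_euler('xyz',a).as_matrix() if a.size==3 else R.from_quat(a).as_matrix()
def ray(n,u,v,p=None):
    q,K=cam(n); p=p or q
    x=cv2.undistortPoints(np.array([[[u,v]]],float),K,np.array(p["dist"],float))[0,0]
    return np.array(p["eye"],float), rot(p)@np.array([x[0],x[1],1])
def onz(n,u,v,z,p=None):
    e,d=ray(n,u,v,p); return e+d*(z-e[2])/d[2]
def dep(n,u,v,D,p=None):
    e,d=ray(n,u,v,p); w=D[int(v)-2:int(v)+3,int(u)-2:int(u)+3]; w=w[w>0]; return e+d*np.median(w)
E
python3 - <<'E'
from h import *
for n in("scene","top"):
    print(n,optics.camera_params(n))
    i,d=optics.grab_frame(n); cv2.imwrite(f"pics/{n}0.png",i); np.save(f"{n}0.npy",d)
print(ctrl.sense())
E
```

```text
scene {'fov_y': 44.222345706473206, 'cx': 329.3218581197043, 'cy': 244.26816923495346, 'dist': array([-0.00278509,  0.        ,  0.        ,  0.        ,  0.        ]), 'eye': array([ -202.54265143, -1129.67697291,   691.63578095]), 'attitude': array([-1.98406285, -0.01302387, -0.53436501])}
top {'fov_y': 52.29402652263081, 'cx': 326.22024436195085, 'cy': 249.4204111215105, 'dist': array([-0.05209243,  0.        ,  0.        ,  0.        ,  0.        ]), 'eye': array([ 352.80868163,   64.97909729, 1264.64457224]), 'attitude': array([-3.008982  , -0.01819956, -1.56716219])}
{'time': 0.1, 'joints': array([-1.47649779e+00,  2.07399996e-01,  1.54285403e+00, -2.17511942e-05,
        1.39351140e+00, -1.50496534e-01]), 'qvel': array([ 0.00236356, -0.00132377, -0.00201817,  0.00055313,  0.00084987,
        0.00023541]), 'joint_torque': array([-4.89429694e-04, -3.84092188e+01, -2.92548931e+01, -1.87448086e-04,
        4.85518249e-03, -7.37588039e-06]), 'tool_pos': array([ 139.27481203, -557.17094692,  241.18447225]), 'eef_rot': array([-3.13944123e+00, -3.04601642e-04,  2.44798597e-01]), 'contact_force': array([0.62517788, 0.11586211, 0.56487964]), 'ft_torque': array([ 0.01091542,  0.03246886, -0.02348401]), 'grip_force': 0.0, 'grip_width': 85.54413563082323}
```

View pics/scene0.png

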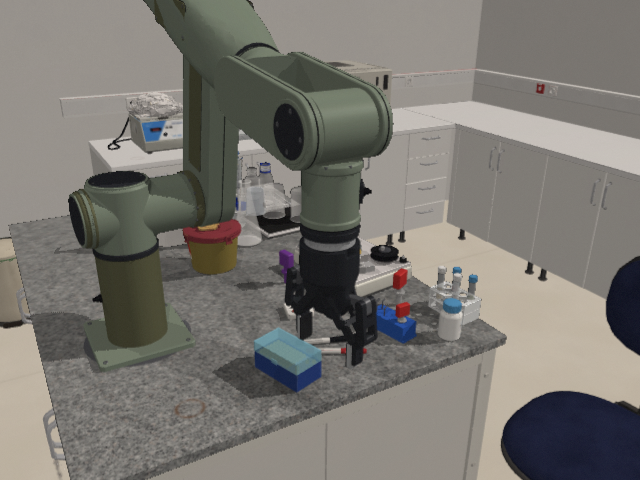

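View pics/top0.png

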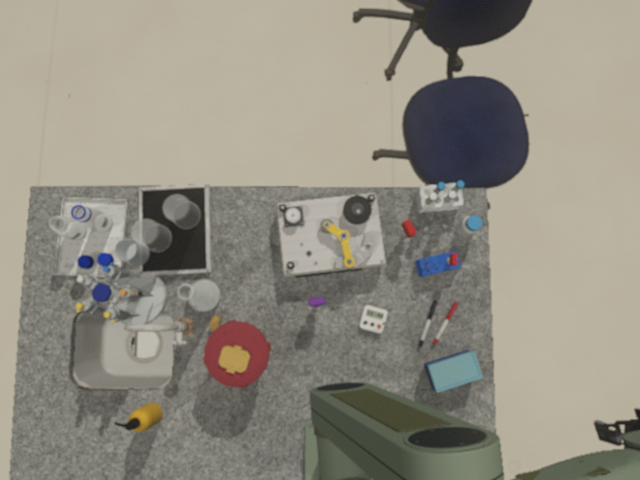

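```bash
python3 - <<'E'
from h import *
a=cv2.imread("pics/scene0.png")[225:355,265:495]; b=cv2.imread("pics/top0.png")[175:325,265:495]
a=cv2.resize(a,None,fx=3.4,fy=2.3*0+2.3,interpolation=2) if 0 else cv2.resize(a,(531,300),interpolation=2)
b=cv2.resize(b,(460,300),interpolation=2)
c=np.zeros((600,531,3),np.uint8); c[:300]=a; c[300:,:460]=b
cv2.imwrite("pics/crop1.png",c)
D=np.load("top0.npy")
for n,u,v in[("blockpin",453,259),("otherred",409,228),("purple",317,301),("armend",349,262),("armcorner",345,237),("wheel end",326,226),("deck",310,225)]: print(n,dep("top",u,v,D).round(1))
for c in[(277,205),(375,193),(385,265),(286,277)]: print("shk",onz("top",*c,56).round(1))
E
```

```text
blockpin [ 489.3 -268.5   77.7]
otherred [ 564.  -158.7   89. ]
purple [385.1  65.8  86.6]
armend [481.  -12.1  73.7]
armcorner [541.2  -1.7  84.8]
wheel end [568.1  44.8  85.1]
deck [575.6  84.5  56.9]
shk [626.4 168.2  56. ]
shk [659.5 -79.9  56. ]
shk [ 475.9 -103.    56. ]
shk [444.7 142.8  56. ]
```

View pics/crop1.png

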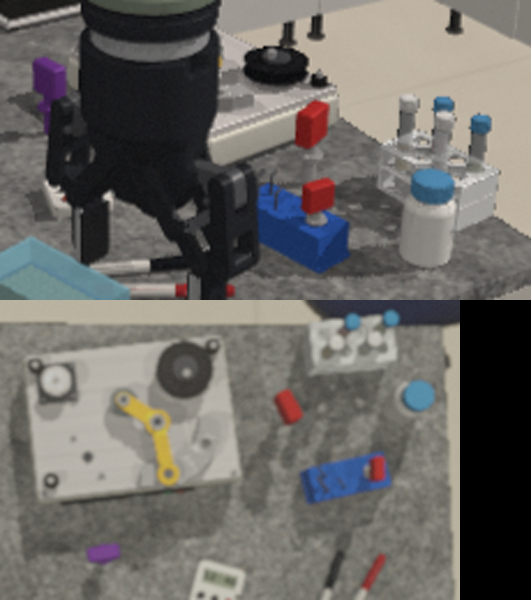

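Three look-alikes: red grip in the block (top 453,259; scene 403,310), taller free-standing red (409,228), and purple (317,301). The smaller red one, standing in the blue block, is the one meant. The quadrant lies to the right of the eye (349,262) and shows a hole-like spot near (368,246).

```bash
python3 -m handwheel '[{"translation":[33,29,0],"angular":[0,0,0],"jaw":50},{"translation":[33,29,0],"angular":[0,0,0],"jaw":50},{"translation":[33,29,0],"angular":[0,0,0],"jaw":50},{"translation":[33,29,0],"angular":[0,0,0],"jaw":50},{"translation":[33,29,0],"angular":[0,0,0],"jaw":50},{"translation":[33,29,0],"angular":[0,0,0],"jaw":50},{"translation":[33,29,0],"angular":[0,0,0],"jaw":50},{"translation":[33,29,0],"angular":[0,0,0],"jaw":50},{"translation":[33,29,0],"angular":[0,0,0],"jaw":50},{"translation":[33,29,0],"angular":[0,0,0],"jaw":50},{"translation":[33,29,0],"angular":[0,0,0],"jaw":50}]' 60
cat >> h.py <<'E'
import pickle
def wshot(name):
    s=ctrl.sense(); p=optics.camera_params("wrist"); i,d=optics.grab_frame("wrist")
    cv2.imwrite(f"pics/{name}.png",i); pickle.dump((s,p,d),open(name+".pkl","wb")); return s,p,i,d
def load(name): return pickle.load(open(name+".pkl","rb"))
E
python3 -c "
from h import *
s,p,i,d=wshot('w1'); print(s['tool_pos'],s['eef_rot'],s['grip_width'],p)"
```

```text
time: 1.48
tool_pos: [468.4, -269.0, 242.3]
eef_rot: [-3.142, 0.0, 0.242]
contact_force: [0.1, -0.4, -0.8]
grip_width: 42.7
grip_force: 0.0
[ 468.39083136 -269.00668393  242.25408053] [-3.14158773e+00  2.43426346e-04  2.42336501e-01] 42.677019205315624 {'fov_y': 61.63704730452362, 'cx': 318.86137143801653, 'cy': 241.64015403144305, 'dist': array([0.00459328, 0.        , 0.        , 0.        , 0.        ]), 'eye': array([ 537.53998678, -251.35366651,  375.35420759]), 'attitude': array([ 2.85877153e+00, -9.35437182e-04, -1.32840328e+00])}
```

View pics/w1.png

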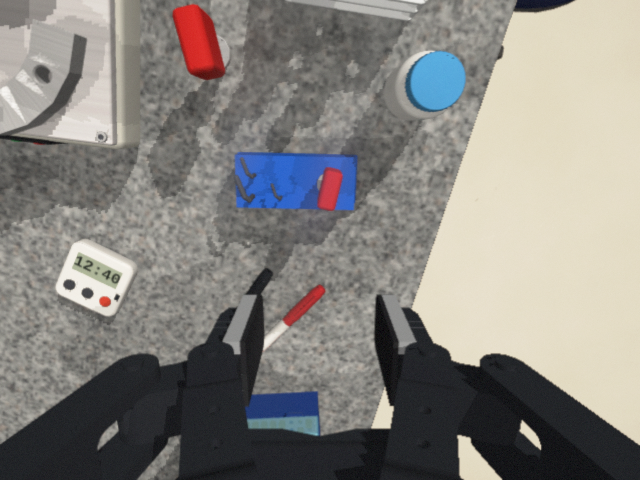

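The grip's top in the block is at (331,189), corners about (325,169), (343,171), (338,209), (320,207). A round hole shows in the quadrant at (42,73). Now I locate them.

```bash
python3 - <<'E'
from h import *
s,p,d=load('w1'); im=cv2.imread('pics/w1.png')
hsv=cv2.cvtColor(im,cv2.COLOR_BGR2HSV); m=((hsv[...,0]<8)|(hsv[...,0]>172))&(hsv[...,1]>150)
m=m.astype(np.uint8); m[:155]=0;m[220:]=0; m[:,:300]=0
v,u=np.nonzero(m); d0=d[v,u]; 
P=np.array([dep('wrist',a,b,d,p) for a,b in zip(u,v)]); t=P[P[:,2]>73]; print(len(P),len(t),P[:,2].max())
q=t[:,:2].astype(np.float32); print("top rect",cv2.minAreaRect(q), t.mean(0))
for c in [(325,169),(343,171),(338,209),(320,207)]: print(onz('wrist',*c,77,p).round(1))
print("hole",onz('wrist',42,73,72,p).round(1),dep('wrist',42,73,d,p).round(1), dep('wrist',20,40,d,p))
print("block",[onz('wrist',*c,36,p).round(1) for c in[(236,153),(356,156),(355,210),(237,208)]])
E
```

```text
681 660 78.87198959319613
top rect ((494.1251525878906, -270.58575439453125), (28.963733673095703, 12.813427925109863), 0.9996263384819031) [ 494.59323519 -270.44112703   78.02108953]
[ 508.4 -263.5   77. ]
[ 510.2 -276.7   77. ]
[ 481.8 -280.3   77. ]
[ 480.  -266.7   77. ]
hole [524.7 -55.8  72. ] [524.4 -51.6  65.4] [542.51237229 -30.06260755  57.33020214]
block [array([ 499.4, -190.7,   36. ]), array([ 520.9, -287.4,   36. ]), array([ 476.8, -298.7,   36. ]), array([ 454.2, -200. ,   36. ])]
```

```bash
python3 -m handwheel '[{"translation":[2.6,-0.2,0],"angular":[0,0,-9.5],"jaw":40},{"translation":[2.6,-0.2,-5],"angular":[0,0,-9.5],"jaw":40},{"translation":[2.6,-0.2,-10],"angular":[0,0,-9.5],"jaw":40},{"translation":[2.6,-0.2,-14],"angular":[0,0,-9.5],"jaw":40},{"translation":[2.6,-0.2,-17],"angular":[0,0,-9.5],"jaw":40},{"translation":[2.6,-0.2,-18.4],"angular":[0,0,-9.5],"jaw":40},{"translation":[2.6,-0.2,-18.4],"angular":[0,0,-9.5],"jaw":40},{"translation":[2.6,-0.2,-18.4],"angular":[0,0,-9.5],"jaw":5},{"translation":[2.6,-0.2,-18.4],"angular":[0,0,-9.5],"jaw":5},{"translation":[2.6,-0.2,-18.4],"angular":[0,0,-9.5],"jaw":5},{"translation":[2.6,-0.2,-18.4],"angular":[0,0,-9.5],"jaw":5},{"translation":[2.6,-0.2,-18.4],"angular":[0,0,-9.5],"jaw":5},{"translation":[2.6,-0.2,-18.4],"angular":[0,0,-9.5],"jaw":5}]' 60; python3 - <<'E'
from h import *
# shaker pose from top-view corners
D=np.load("top0.npy")
eye=onz("top",349,262,81); piv=onz("top",343.5,235,85); idl=onz("top",326.5,225,85)
print(eye,piv,idl,np.linalg.norm((eye-piv)[:2]))
E
```

```text
time: 3.15
tool_pos: [496.6, -270.9, 60.1]
eef_rot: [3.139, -0.003, 0.079]
contact_force: [0.3, -0.1, 6.2]
grip_width: 13.0
grip_force: 60.4
[480.21084779 -11.62696202  81.        ] [546.1121574    1.93328544  85.        ] [570.66643281  43.61339841  85.        ] 67.28196577832539
```

```bash
python3 -m handwheel '[{"translation":[0,0,3],"angular":[0,0,0],"jaw":5},{"translation":[0,0,8],"angular":[0,0,0],"jaw":5},{"translation":[0,0,12],"angular":[0,0,0],"jaw":5},{"translation":[-2,8,12],"angular":[0,0,0],"jaw":5},{"translation":[-2,16,12],"angular":[0,0,0],"jaw":5},{"translation":[-2,18,12],"angular":[0,0,0],"jaw":5},{"translation":[-2,18,12],"angular":[0,0,0],"jaw":5},{"translation":[-2,18,12],"angular":[0,0,0],"jaw":5}]'; python3 - <<'E'
from h import *
s,p,i,d=wshot('w2'); print(s['tool_pos'],s['eef_rot'],s['contact_force'],p['eye'],p['attitude'])
i,d=optics.grab_frame('scene'); cv2.imwrite('pics/scene2.png',i)
j=cv2.resize(i[200:350,260:460],(560,420),interpolation=2)
w=cv2.imread('pics/w2.png'); 
c=np.zeros((600,800,3),np.uint8); c[:360,:480]=cv2.resize(w,(480,360)); c[:240,480:]=cv2.resize(i[200:350,280:480],(320,240),interpolation=2)
c[360:,:320]=cv2.resize(optics.grab_frame('top')[0][175:300,265:432],(320,240),interpolation=2)
cv2.imwrite('pics/c2.png',c)
E
```

```text
time: 4.15
tool_pos: [475.3, -89.9, 178.3]
eef_rot: [3.141, 0.0, 0.08]
contact_force: [-0.2, -0.7, -0.8]
grip_width: 12.9
grip_force: 60.0
[475.29471314 -89.89666685 178.25349674] [3.14100844e+00 6.75917325e-05 7.99585170e-02] [-0.2296165  -0.74708033 -0.79177511] [546.28834221 -83.50811458 311.41743451] [ 2.85913673e+00 -1.46029679e-03 -1.49072009e+00]
```

View pics/w2.png

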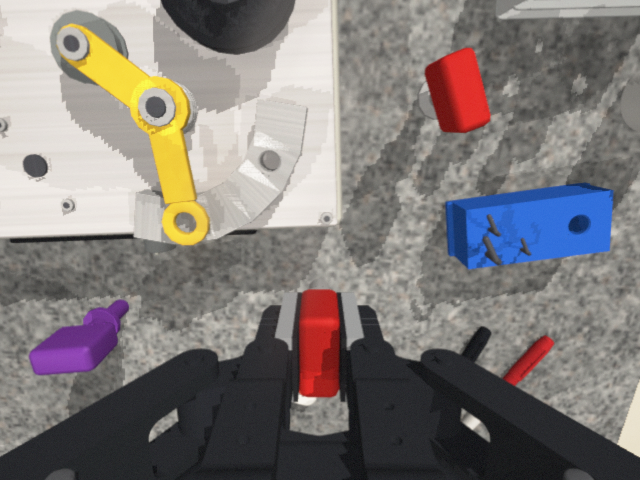

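View pics/c2.png

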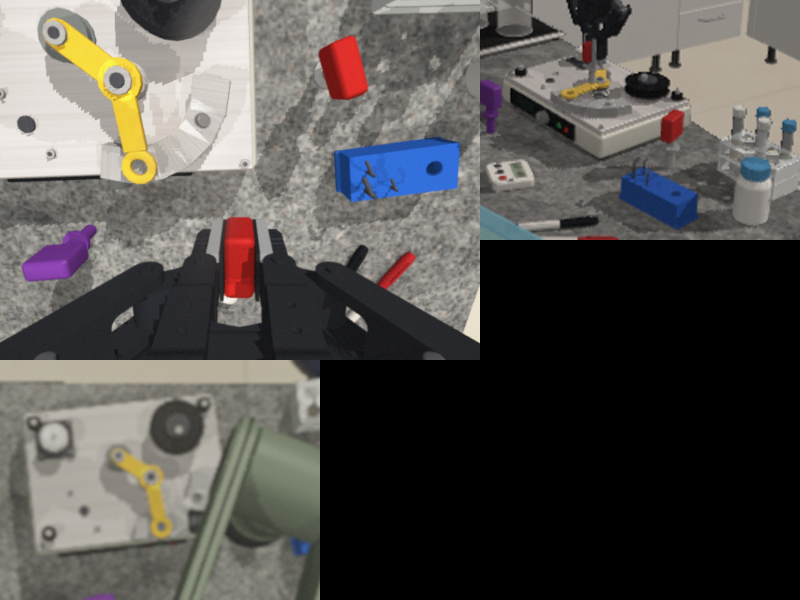

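Clear view: eye at (185,223), pivot at (156,106), catch hole at (270,159), and the pin's grip between the pads (300–338, 290–395). The block is empty, so the right pin is held.

```bash
python3 - <<'E'
from h import *
s,p,d=load('w2'); im=cv2.imread('pics/w2.png')
T=s['tool_pos']
hsv=cv2.cvtColor(im,cv2.COLOR_BGR2HSV); m=((hsv[...,0]<8)|(hsv[...,0]>172))&(hsv[...,1]>120)
m[:285]=0;m[402:]=0;m[:,:290]=0;m[:,350:]=0
v,u=np.nonzero(m); P=np.array([dep('wrist',a,b,d,p) for a,b in zip(u,v)])-T
Rz=R.from_euler('z',-s['eef_rot'][2]).as_matrix(); P=P@Rz.T
print("grip rel (yaw frame) pct", np.percentile(P,[2,10,50,90,98],axis=0).round(1).tolist())
zt=np.percentile(P[:,2],90); t=P[abs(P[:,2]-zt)<2.5]; print("top face",zt,t.min(0),t.max(0),t.mean(0), len(t),len(P))
f=P[P[:,2]<zt-4]; print("side",len(f),np.median(f,0) if len(f) else 0)
# plane fit of top
A=np.c_[t[:,:2],np.ones(len(t))]; print("slope",np.linalg.lstsq(A,t[:,2],rcond=None)[0])
# yellow ring eye
y=(abs(hsv[...,0].astype(int)-25)<7)&(hsv[...,1]>150); y[:200]=0;y[250:]=0;y[:,:150]=0;y[:,220:]=0
c,_=cv2.findContours(y.astype(np.uint8),cv2.RETR_CCOMP,cv2.CHAIN_APPROX_NONE)
for k in c:
    if len(k)>15: print("ring",cv2.minEnclosingCircle(k),k.reshape(-1,2).mean(0))
E1=onz('wrist',185,223,81,p); 
print('eye',E1,'piv81',onz('wrist',156,106,81,p),onz('wrist',156,106,90,p),dep('wrist',156,90,d,p),'hole',onz('wrist',270,159,72,p),'idl',onz('wrist',73,43,85,p))
print('ring depth',dep('wrist',185,205,d,p),dep('wrist',170,225,d,p),'quad',dep('wrist',290,125,d,p),dep('wrist',150,225,d,p))
for c in[(329,0),(341,222),(0,240)]: print(onz('wrist',*c,56,p))
E
```

```text
Traceback (most recent call last):
  File "h.py", line 17, in dep
    e,d=ray(n,u,v,p); w=D[int(v)-2:int(v)+3,int(u)-2:int(u)+3]; w=w[w>0]; return e+d*np.median(w)
        ~~~^^^^^^^^^
  File "h.py", line 11, in ray
    q,K=cam(n); p=p or q
        ~~~^^^
  File "h.py", line 5, in cam
    p=optics.camera_params(n); f=240/np.tan(np.radians(p["fov_y"])/2)
ValueError: time passes only in moves, steps and waits
```

```bash
python3 - <<'E'
s=open('h.py').read()
s=s.replace('def cam(n):\n    p=optics.camera_params(n); f','def cam(n,p=None):\n    p=p or optics.camera_params(n); f').replace('q,K=cam(n); p=p or q','p,K=cam(n,p)')
open('h.py','w').write(s)
E
cat > m.py <<'E'
from h import *
s,p,d=load('w2'); im=cv2.imread('pics/w2.png')
T=s['tool_pos']
hsv=cv2.cvtColor(im,cv2.COLOR_BGR2HSV); m=((hsv[...,0]<8)|(hsv[...,0]>172))&(hsv[...,1]>120)
m[:285]=0;m[402:]=0;m[:,:290]=0;m[:,350:]=0
v,u=np.nonzero(m); P=np.array([dep('wrist',a,b,d,p) for a,b in zip(u,v)])-T
Rz=R.from_euler('z',-s['eef_rot'][2]).as_matrix(); P=P@Rz.T
print("grip rel pct", np.percentile(P,[2,10,50,90,98],axis=0).round(1).tolist())
zt=np.percentile(P[:,2],90); t=P[abs(P[:,2]-zt)<2.5]; print("top face",zt,t.min(0),t.max(0),t.mean(0), len(t),len(P))
f=P[P[:,2]<zt-4]; print("side",len(f),np.median(f,0) if len(f) else 0)
A=np.c_[t[:,:2],np.ones(len(t))]; print("slope",np.linalg.lstsq(A,t[:,2],rcond=None)[0])
y=(abs(hsv[...,0].astype(int)-25)<7)&(hsv[...,1]>150); y[:200]=0;y[250:]=0;y[:,:150]=0;y[:,220:]=0
c,_=cv2.findContours(y.astype(np.uint8),cv2.RETR_CCOMP,cv2.CHAIN_APPROX_NONE)
for k in c:
    if len(k)>15: print("ring",cv2.minEnclosingCircle(k),k.reshape(-1,2).mean(0))
E1=onz('wrist',185,223,81,p); 
print('eye',E1,'piv81',onz('wrist',156,106,81,p),onz('wrist',156,106,90,p),dep('wrist',156,90,d,p),'hole',onz('wrist',270,159,72,p),'idl',onz('wrist',73,43,85,p))
print('ring depth',dep('wrist',185,205,d,p),dep('wrist',170,225,d,p),'quad',dep('wrist',290,125,d,p),dep('wrist',150,225,d,p))
for c in[(329,0),(341,222),(0,240)]: print(onz('wrist',*c,56,p))
E
python3 m.py
```

```text
grip rel pct [[-15.2, -5.8, -3.8], [-11.7, -4.8, 4.3], [3.7, 0.5, 18.0], [12.3, 5.7, 18.5], [12.4, 6.8, 18.6]]
top face 18.454095763084446 [-16.63773044  -5.93736347  15.96105234] [12.20613225  7.17887675 20.54085499] [-1.06138337  0.56825511 18.05975551] 3158 4242
side 931 [12.2561533   0.4542861   5.20176608]
slope [-1.56539788e-02 -1.39251949e-03  1.80439319e+01]
ring ((183.2532501220703, 219.2532501220703), 27.228296279907227) [183.74125874 219.97202797]
ring ((185.46261596679688, 222.18223571777344), 12.152728080749512) [185.75409836 221.8852459 ]
eye [484.77086492  -9.83686808  81.        ] piv81 [548.97696379   4.9716392   81.        ] [548.87194746   1.51566033  90.        ] [556.95756775   3.05490404  85.291786  ] hole [524.92355457 -56.91925217  72.        ] idl [576.15400396  44.57014494  85.        ]
ring depth [495.8699531  -10.43557764  82.4534787 ] [483.27300271  -1.58075697  82.52591948] quad [544.91624442 -67.52481782  73.43962832] [479.82518982  13.73348798  73.51731485]
[613.87874737 -84.17631754  56.        ]
[ 486.8664761  -103.12890368   56.        ]
[456.86446246 119.30545066  56.        ]
```

```bash
python3 -m handwheel '[{"translation":[1.2,5,0],"angular":[0,0,0],"jaw":5},{"translation":[1.2,7.95,-1],"angular":[0,0,0],"jaw":5},{"translation":[1.2,7.95,-3],"angular":[0,0,0],"jaw":5},{"translation":[1.2,7.95,-4.3],"angular":[0,0,0],"jaw":5},{"translation":[1.2,7.95,-4.3],"angular":[0,0,0],"jaw":5},{"translation":[1.2,7.95,-4.6],"angular":[0,0,0],"jaw":5},{"translation":[1.2,7.95,-4.9],"angular":[0,0,0],"jaw":5},{"translation":[1.2,7.95,-5.2],"angular":[0,0,0],"jaw":5},{"translation":[1.2,7.95,-5.4],"angular":[0,0,0],"jaw":5},{"translation":[1.2,7.95,-5.4],"angular":[0,0,0],"jaw":5}]'; python3 - <<'E'
from h import *
s,p,i,d=wshot('w3'); print(s['tool_pos'],s['eef_rot'],s['contact_force'],s['ft_torque'])
E
```

```text
time: 5.55
tool_pos: [487.2, -10.3, 124.1]
eef_rot: [-3.141, 0.0, 0.079]
contact_force: [0.0, -0.2, 0.1]
grip_width: 13.2
grip_force: 60.0
[487.19967092 -10.29364948 124.1337023 ] [-3.14148747e+00  3.29865321e-04  7.90891582e-02] [ 0.04385597 -0.18044986  0.09501604] [ 0.02724998 -0.03087244 -0.01325385]
```

View pics/w3.png

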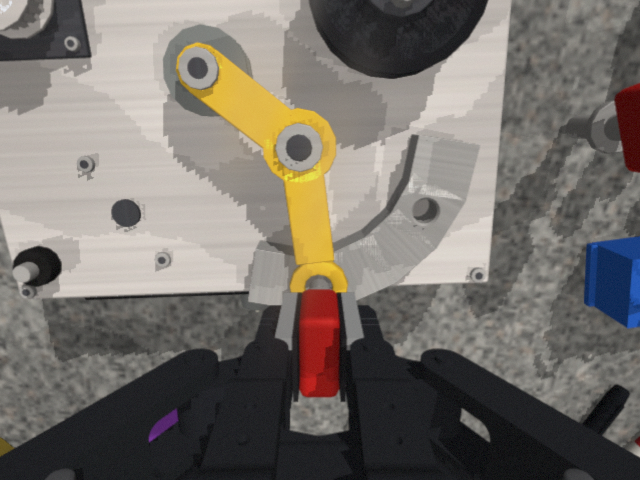

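The shank has entered the eye at (318,280) with no force; the hole is at (426,209). I lower it 3 mm more and swing along the arc, stopping before the hole.

```bash
python3 -m handwheel '[{"translation":[0,0,-0.3],"angular":[0,0,0],"jaw":5},{"translation":[0.16,-0.63,-0.3],"angular":[0,0,0],"jaw":5},{"translation":[0.39,-1.24,-0.3],"angular":[0,0,0],"jaw":5},{"translation":[0.67,-1.83,-0.3],"angular":[0,0,0],"jaw":5},{"translation":[1.01,-2.38,-0.3],"angular":[0,0,0],"jaw":5},{"translation":[1.4,-2.9,-0.3],"angular":[0,0,0],"jaw":5},{"translation":[1.85,-3.37,-0.3],"angular":[0,0,0],"jaw":5},{"translation":[2.34,-3.8,-0.3],"angular":[0,0,0],"jaw":5},{"translation":[2.86,-4.18,-0.3],"angular":[0,0,0],"jaw":5},{"translation":[3.43,-4.5,-0.3],"angular":[0,0,0],"jaw":5},{"translation":[3.43,-4.5,-0.3],"angular":[0,0,0],"jaw":5}]'; python3 - <<'E'
from h import *
s,p,i,d=wshot('w4'); print(s['tool_pos'],s['eef_rot'],s['contact_force'],s['ft_torque'])
E
```

```text
time: 6.98
tool_pos: [519.6, -53.6, 120.2]
eef_rot: [-3.136, 0.006, 0.078]
contact_force: [-3.5, 7.9, 1.3]
grip_width: 13.0
grip_force: 60.3
[519.55989687 -53.62734801 120.19240968] [-3.13641369  0.00563485  0.07847155] [-3.5388762   7.85132126  1.34257188] [1.39543965 0.69871344 0.01677789]
```

View pics/w4.png

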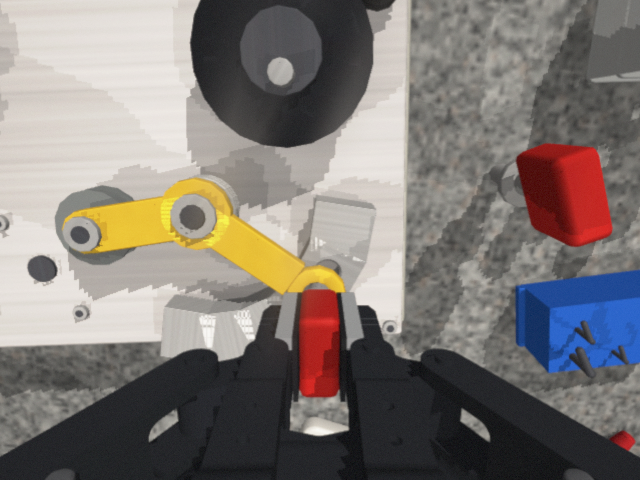

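```bash
python3 -m handwheel '[{"translation":[0.2,0,0],"angular":[0,0,0],"jaw":5},{"translation":[0.4,-0.1,0],"angular":[0,0,0],"jaw":5},{"translation":[0.55,-0.15,-0.1],"angular":[0,0,0],"jaw":5},{"translation":[0.6,-0.17,-0.3],"angular":[0,0,0],"jaw":5},{"translation":[0.65,-0.19,-0.4],"angular":[0,0,0],"jaw":5},{"translation":[0.75,-0.21,-0.5],"angular":[0,0,0],"jaw":5},{"translation":[0.83,-0.23,-0.5],"angular":[0,0,0],"jaw":5},{"translation":[0.83,-0.23,-0.5],"angular":[0,0,0],"jaw":5}]'
```

```text
time: 8.02
tool_pos: [526.8, -57.0, 115.3]
eef_rot: [-3.139, 0.008, 0.079]
contact_force: [-6.5, 4.2, 3.2]
grip_width: 13.3
grip_force: 60.7
```

Foot at about 68 mm: it has dropped into the hole. Pressing on down gently.

```bash
python3 -m handwheel '[{"translation":[0,0,-0.2],"angular":[0,0,0],"jaw":5},{"translation":[0,0,-0.4],"angular":[0,0,0],"jaw":5},{"translation":[0,0,-0.6],"angular":[0,0,0],"jaw":5},{"translation":[0,0,-0.8],"angular":[0,0,0],"jaw":5},{"translation":[0,0,-1],"angular":[0,0,0],"jaw":5},{"translation":[0,0,-1.15],"angular":[0,0,0],"jaw":5},{"translation":[0,0,-1.15],"angular":[0,0,0],"jaw":5}]'
```

```text
time: 8.9
tool_pos: [527.5, -57.3, 105.0]
eef_rot: [-3.14, 0.006, 0.079]
contact_force: [-6.7, 4.0, 7.4]
grip_width: 12.9
grip_force: 61.5
```

```bash
python3 -m handwheel '[{"translation":[-0.1,0.05,0],"angular":[0,0,0],"jaw":5},{"translation":[-0.2,0.1,0],"angular":[0,0,0],"jaw":5},{"translation":[-0.25,0.12,0],"angular":[0,0,0],"jaw":5},{"translation":[-0.25,0.12,0.2],"angular":[0,0,0],"jaw":15},{"translation":[-0.25,0.12,0.2],"angular":[0,0,0],"jaw":35},{"translation":[-0.25,0.12,0.2],"angular":[0,0,0],"jaw":40},{"translation":[-0.25,0.12,0.2],"angular":[0,0,0],"jaw":40}]'; python3 -m handwheel '[{"translation":[0,0,2],"angular":[0,0,0],"jaw":40},{"translation":[0,0,5],"angular":[0,0,0],"jaw":40},{"translation":[-3,0,10],"angular":[0,0,0],"jaw":40},{"translation":[-6,0,10],"angular":[0,0,0],"jaw":40},{"translation":[-6,0,10],"angular":[0,0,0],"jaw":40},{"translation":[-6,0,10],"angular":[0,0,0],"jaw":40}]'; python3 - <<'E'
from h import *
s,p,i,d=wshot('w5')
print(dep('wrist',320,240,d,p))
E
```

```text
time: 9.78
tool_pos: [528.3, -56.9, 107.4]
eef_rot: [3.141, -0.002, 0.079]
contact_force: [0.2, -0.1, -0.8]
grip_width: 34.4
grip_force: 0.0
time: 10.52
tool_pos: [468.0, -56.6, 206.8]
eef_rot: [3.141, -0.001, 0.079]
contact_force: [-0.1, 0.0, 0.6]
grip_width: 34.1
grip_force: 0.0
[442.83594683 -59.30942065   1.27596021]
```

View pics/w5.png

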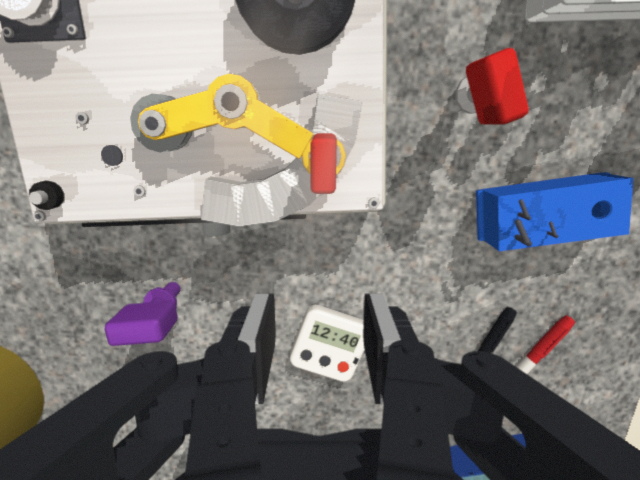

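The pin at (323,163) stands through the arm's eye and holds the arm swung back. I check the height and tilt of its top (home: 122 mm, and this camera reads about 1.4 mm high).

```bash
python3 - <<'E'
from h import *
s,p,d=load('w5')
P=np.array([dep('wrist',u,v,d,p) for u in range(315,332,3) for v in range(142,188,4)]);P=P[P[:,2]>112]
A=np.c_[P[:,:2]-P[:,:2].mean(0),np.ones(len(P))]; print(len(P),np.percentile(P,[5,50,95],axis=0).round(1),np.linalg.lstsq(A,P[:,2],rcond=None)[0])
E
```

```text
72 [[507.9 -58.4 123. ]
 [519.4 -54.  124.1]
 [530.6 -49.8 124.9]] [ 7.78508960e-02 -1.41854175e-02  1.23977332e+02]
```

```bash
python3 -c "
from plant import job
print(job.sign_off())"
```

```text
the job is handed in; nothing more can be done
None
```

The job is handed in, verdict not shown: the red pin is home through the eye and catch hole (foot about 58.5 mm above the shaker's origin, tilt about 0.08 rad), holding the tension arm at an estimated 0.95–1.0 rad, with the gripper clear.

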